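# Garlic in the sauce pail, lid held ready above it

## Robot

A 6-joint arm with a two-finger parallel gripper is mounted at the origin on a cart in front of the work surface, level with it; the furniture and walls round the work are solid. World frame = base frame: x ahead of the robot, y to its left, z up, the work surface at z = 0. Lengths are in mm, angles in rad, forces in N, time in s.
With the tool pointing down it reaches from about 350 to 875 mm from the base axis. Payload 4.2 kg.
Tool frame: the origin (TCP) lies midway between the tips of the shut fingers; the grasp point (between the pads) lies 19 mm behind it (arm.grasp_offset is the distance from the TCP to the grasp point, in mm); z points along the fingers, y is the line along which they close (so a half turn about z gives the same grasp; the last joint's range is limited). The gripper opens to 85 mm and grips with 20 to 120 N. Pads are 22 mm wide; open, the fingers measure 114 mm over their backs; the gripper's body (76 mm by 85 mm) begins 54 mm behind the grasp point. The pads swing forward as they close: fully open they stand 13 mm farther back than shut.
Start: joints at [0.259, 0.385, 0.008, 0, -1.194, -0.259], TCP at [624.979, 0.025, 207.912] pointing down, gripper open.
Joint ranges: [-3.14, 3.14], [-1.21, 2.06], [-1.07, 1.41], [-3.16, 2.05], [-2.99, -0.16], [-3.1, 3.1]. Speed limits (rad/s): [2.79, 2.79, 3.14, 3.14, 3.14, 3.14].

## Interface

Orientations are given as a unit quaternion [x, y, z, w].
In Python, from bench import arm gives the robot as it stands. The module is installed in compiled form; this text tells all that it offers.
- The arm moves only by the tool servo_tool, never from a script. Its argument "increments" is a list of rows, each a list of 7 numbers: the opening, from 0 (shut) to 1 (fully open), then the shift along the tool's x, y, z in m, then the turn, a rotation vector about the tool's x, y, z in degrees. In form: [[grip, x, y, z, ax, ay, az], ...]. A call has 1 to 12 rows; each row is the pose to reach, as a shift and turn from the pose commanded when the call began, along the tool's axes at that moment; what a row does not reach only later rows make up. A row lasts 1/8 s, in which the tool goes at most 62.5 mm and 10.7 degrees, less where a joint would pass 70% of its speed; a pose out of reach is approached as far as the arm can. A call with a gripper value outside its range is refused whole. The fingers move at their own pace and stop on an object; the grip force is fixed at half the most. Time passes only in rows, so rows that repeat a pose let the fingers close. It gives the time, the measured TCP pose, the force, the opening and the grip force at its end, in the units of the state.
- arm.read_state(): the state, without advancing time (a new reading comes with each control period).
- arm.get_image(name): name is "scene" or "side" or "wrist"; returns a dict with "color" (480x640x3 uint8, red, green, blue), "fx", "fy", "cx", "cy" (pixels), "k1" (the pictures are not rectified: a ray, as slopes to the right and down, at radius r is drawn at 1 + k1 r^2 times it, then the intrinsics apply), "rvec" (rotation vector, rad) and "tvec" (3), from world to camera coordinates, as OpenCV has them; the wrist camera has in their place "hand_eye" (4x4, takes a point from camera to tool coordinates, whose origin is the TCP and whose axes are the flange's). Camera axes: x right, y down, z forward; pixel columns grow to the right and rows downward; lengths in mm; the calibration is good to about 2 mm. A picture is of the moment at which its call begins: read the wrist's pose just before it. There is no depth.
- arm.job_done(): hands the job in; it is judged then, once.
Trained networks look in the newest picture that a camera, given by its name, has taken for a name from the list of things; names that differ only in an ending like _2 or _b are one class to them, and where a whole thing is asked for, a point or a joint stands for the part that bears it (a point fixed in the world has none). Each returns a list of dicts, best first, with "p" (0 to 1); they miss things now and then, are a little off and sometimes report something else, mostly with a low value. They report only what shows in the picture. A call takes as long as a camera call. They do not tell look-alikes from the thing itself.
- arm.look_for(camera, thing): "box" ([centre column, centre row, width, height] in pixels, round what is visible of it).
- arm.spot_point(camera, thing): "centre" ([column, row] in pixels: a listed point, or the origin of a listed thing).
The state is a dict: "clock": time; "joints": joint angles; "joint_vel": joint speeds; "joint_efforts": joint torques, N m; "position": TCP position; "ee_rot": TCP orientation; "contact_force": force on the tool from outside, world axes, zero at the start; "wrist_torque": the same for the moment, N m; "gripper_width": finger opening in mm; "grasp_force": force on a finger pad.
Only numpy, scipy, OpenCV 4.12 (cv2) and the standard library are available. Lean on these libraries where they do the work, as an engineer would, in place of code of your own. Each camera call takes 0.05 s, during which the arm holds its last target. There are 200 camera calls.

## Task

Put the garlic bulb into the open pail and let it go there. Then pick up the pot lid by its knob, bring it across to the pail and finish while still holding it: level, centred over the pail's mouth and hovering about 15 mm above the rim, ready to be lowered. The lid must never bump or rest on the pail, and the pail and the two squeeze bottles and the spice jar in between must stay standing where they are.

Things in the scene. Friction and masses are not known exactly. Their poses are not given: they have to be found in the camera images.
- garlic: a whole garlic bulb, off-white with pink streaks, about 60 mm wide and 59 mm tall, widest about 20 to 25 mm up, 41 g; loose on the worktop, standing on its root end, stalk up, at the far side of the work. Origin: centre of the underside, z up along the stalk
- pail: a round open pail, plain light grey (not the ones farther back by the stockpot), hollow and empty, 153 mm high, 150 mm across outside at the rim and narrowing to 124 mm at the foot; the mouth is about 140 mm wide inside, inner floor about 4 mm up; about 0.8 kg, loose, standing upright, to the left or to the right of the row of bottles. Origin: centre of the underside, z up
- pail_rim (a point): centre of the pail's mouth, at the height of its rim (153 mm above its underside)
- lid: a round, shallow pot lid (not the one far back on the left on the black stove), 162 mm across, grey-white with a black knob; disc 12 mm high, on top of it at the centre a round knob 29 mm in diameter (reaching from 12 to 35 mm above the underside); about 0.22 kg; lies flat on the worktop, knob up, on the other side of the row of bottles from the pail. Origin: centre of the underside, z up
- lid_knob (a point): middle of the lid's knob, 26 mm above the lid's underside, where to grip it
- oil_bottle: white-grey squeeze bottle with a pointed nozzle, 55 mm in diameter and 165 mm tall, standing upright, loose, one of three things in a row between lid and pail; not to be disturbed. Origin: centre of the underside, z up
- sauce_bottle: white-grey squeeze bottle with a pointed nozzle, 55 mm in diameter and 160 mm tall, standing upright, loose, one of three things in a row between lid and pail; not to be disturbed. Origin: centre of the underside, z up
- spice_jar: small spice jar with a black cap, 41 mm in diameter and 105 mm tall, standing upright, loose, one of three things in a row between lid and pail; not to be disturbed. Origin: centre of the underside, z up
Not all that is in view belongs to the job. What is shaped like the garlic but green is not meant.

How it is judged:
By the outcome, as a careful person would: the job done as asked, in the order asked, and still so for the second after the job is handed in, while the arm keeps its last pose, push and grip.
It also fails if it takes over 70 s, if anything falls off the work surface, if the arm or the gripper's body presses on something with over 40 N, if the wrist force passes 120 N, or if a joint passes its speed limit or range.

## Working session

There is one attempt and no reset: what is moved stays moved. The work goes in short steps, Python scripts to look and compute and a tool call to move; the robot and the scene stay as the last step left them, time stands still between calls to the robot, and variables do not carry over. Pictures are saved under pics/ and viewed, at most 10 in all, crops included, and the job is handed in when it is done.

Besides the shell and the picture viewer there is one more tool, called after "Emit:" as name([rows], argument=value, ...), one row to a line, values as JSON. servo_tool: Moves the arm, as the interface text tells. Its arguments: {"type":"object","properties":{"increments":{"type":"array","items":{"type":"array","items":{"type":"number"}}}},"required":["increments"]}

```bash
mkdir -p pics
cat > h.py <<'E'
import numpy as np, cv2
from scipy.spatial.transform import Rotation as R
from bench import arm
def cam(name):
    s=arm.read_state(); im=arm.get_image(name)
    K=np.array([[im['fx'],0,im['cx']],[0,im['fy'],im['cy']],[0,0,1.]]); D=np.array([im['k1'],0,0,0,0.])
    if 'hand_eye' in im:
        T=np.eye(4); T[:3,:3]=R.from_quat(s['ee_rot']).as_matrix(); T[:3,3]=s['position']
        T=T@np.array(im['hand_eye']); Rw=T[:3,:3]; o=T[:3,3]
    else:
        Rw=cv2.Rodrigues(np.array(im['rvec'],float))[0].T; o=-Rw@np.array(im['tvec'],float).ravel()
    return dict(name=name,K=K,D=D,R=Rw,o=o,img=im['color'])
def ray(c,px):
    q=cv2.undistortPoints(np.array([[px]],float),c['K'],c['D']).ravel()
    d=c['R']@np.array([q[0],q[1],1]); return c['o'],d/np.linalg.norm(d)
def atz(c,px,z):
    o,d=ray(c,px); return o+d*(z-o[2])/d[2]
def tri(rs):
    A=np.zeros((3,3)); b=np.zeros(3)
    for o,d in rs:
        P=np.eye(3)-np.outer(d,d); A+=P; b+=P@o
    p=np.linalg.solve(A,b); return p,[float(np.linalg.norm((np.eye(3)-np.outer(d,d))@(p-o))) for o,d in rs]
def proj(c,p):
    rv=cv2.Rodrigues(c['R'].T)[0]; tv=-c['R'].T@c['o']
    return cv2.projectPoints(np.array([p],float),rv,tv,c['K'],c['D'])[0].ravel()
def save(c,n): cv2.imwrite('pics/'+n,c['img'][:,:,::-1])
E
cat > a.py <<'E'
from h import *
np.set_printoptions(precision=1,suppress=True)
cs={n:cam(n) for n in('scene','side','wrist')}
for n,c in cs.items(): save(c,n+'0.png')
Z=dict(garlic=0,pail=0,pail_rim=153,lid=0,lid_knob=26,oil_bottle=0,sauce_bottle=0,spice_jar=0)
for t,z in Z.items():
    for n,c in cs.items():
        for d in arm.spot_point(n,t)[:3]: print(t,n,round(d['p'],2),np.array(d['centre']),atz(c,d['centre'],z))
print(arm.read_state())
E
python3 a.py
```

```text
garlic scene 0.89 [289.3 241.5] [666.8  79.    0. ]
garlic scene 0.77 [322.7 214.2] [671.3 -44.    0. ]
garlic scene 0.55 [426.8 211.6] [ 485.2 -218.     0. ]
garlic side 0.9 [401.1 318.8] [663.9 -39.8   0. ]
garlic side 0.84 [377.2 287.1] [677.3  88.1   0. ]
garlic wrist 0.93 [282.6 158.5] [667.1 -41.1   0. ]
garlic wrist 0.62 [284.  267.2] [669.4  74.8  -0. ]
pail scene 0.88 [280.5 348.8] [486.7 294.3   0. ]
pail side 0.78 [261.2 262.8] [475.7 291.5   0. ]
pail wrist 0.6 [435.8 424.8] [481.6 295.4   0. ]
pail_rim scene 0.63 [275.8 296.7] [482.7 297.6 153. ]
lid scene 0.76 [421.5 220.2] [ 478.3 -181.5    0. ]
lid side 0.78 [353.  389.9] [ 483.9 -192.6    0. ]
lid_knob scene 0.85 [426.  207.6] [ 481.6 -199.4   26. ]
lid_knob side 0.78 [347.6 378. ] [ 474.7 -189.3   26. ]
oil_bottle scene 0.72 [334.  259.6] [554.3  57.2   0. ]
oil_bottle side 0.81 [328.2 304.5] [550.2  64.7   0. ]
oil_bottle wrist 0.94 [391.4 250.8] [554.  56.   0.]
sauce_bottle scene 0.79 [391.8 297.2] [400.9  63.1  -0. ]
sauce_bottle scene 0.52 [276.6 294. ] [581.2 207.6   0. ]
sauce_bottle side 0.67 [253.5 317.9] [392.3  75.9   0. ]
sauce_bottle wrist 0.97 [531.  261.3] [398.1  68.7  -0. ]
spice_jar scene 0.61 [360.3 274.1] [485.8  54.1   0. ]
spice_jar side 0.94 [298.1 308.8] [486.6  73.3   0. ]
spice_jar wrist 0.69 [460.7 254.3] [478.4  60.2   0. ]
{'clock': 1.35, 'joints': array([ 0.3,  0.4,  0. , -0. , -1.2, -0.3]), 'joint_vel': array([-0., -0., -0.,  0.,  0., -0.]), 'joint_efforts': array([  0. , -39.2,  18.9,   4.2,  -0. ,   0. ]), 'position': array([625. ,   0. , 207.9]), 'ee_rot': array([-0.7,  0.7,  0. , -0. ]), 'contact_force': array([ 0.6,  1. , -0.4]), 'wrist_torque': array([ 0. , -0.1, -0. ]), 'grasp_force': 0.0, 'gripper_width': 85.24886702061096}
```

```bash
sleep 1; ls pics
```

```text
scene0.png
side0.png
wrist0.png
```

View pictures.

View pics/scene0.png

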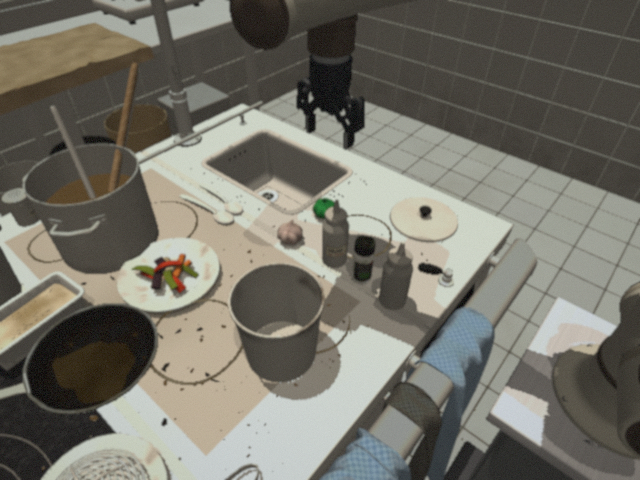

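View pics/side0.png

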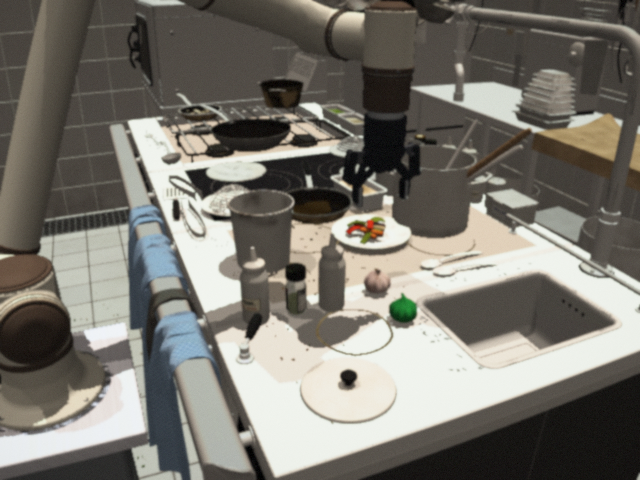

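View pics/wrist0.png

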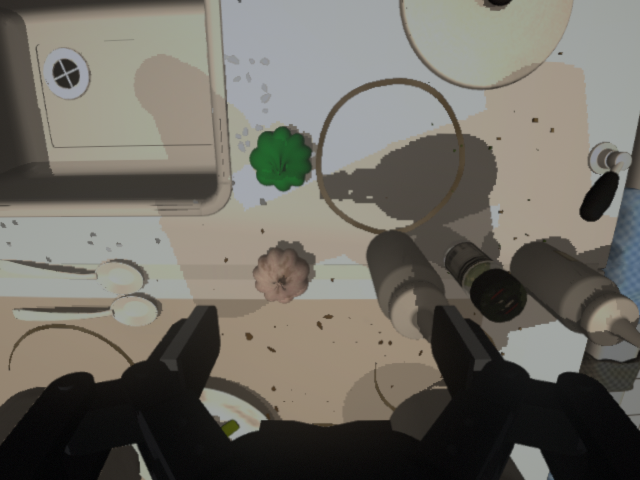

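```bash
python3 -c "
from h import *
s=arm.read_state();print(R.from_quat(s['ee_rot']).as_matrix().round(3),s['clock'])"
```

```text
[[-0. -1. -0.]
 [-1.  0. -0.]
 [ 0.  0. -1.]] 1.35
```

Scene view: the off-white garlic is at (289,233), and the green decoy at (323,208). The pail is at (278,320), the lid at (425,215), and the bottles and jar at (335,240), (363,258) and (396,278). The side and wrist views agree with this. I'll move over the garlic and look again.

Emit:
servo_tool([
  [1, -0.02, -0.011, 0, 0, 0, 0],
  [1, -0.04, -0.022, 0, 0, 0, 0],
  [1, -0.06, -0.033, 0, 0, 0, 0],
  [1, -0.078, -0.043, 0, 0, 0, 0],
  [1, -0.078, -0.043, 0, 0, 0, 0],
  [1, -0.078, -0.043, 0, 0, 0, 0],
])

```text
clock: 2.1
position: [667.9, 78.2, 207.7]
ee_rot: [0.707, -0.707, -0.0, 0.0]
contact_force: [-1.5, 0.4, -0.5]
gripper_width: 85.4
grasp_force: 0.0
```

```bash
cat > b.py <<'E'
from h import *
np.set_printoptions(precision=1,suppress=True)
cs={n:cam(n) for n in('scene','side','wrist')}
save(cs['wrist'],'w1.png'); print('cam',cs['wrist']['o'])
for t,z in dict(garlic=0,pail=0,pail_rim=153,lid=0,lid_knob=26,oil_bottle=0,spice_jar=0).items():
    for n,c in cs.items():
        for d in arm.spot_point(n,t)[:2]: print(t,n,round(d['p'],2),np.array(d['centre']),atz(c,d['centre'],z))
for n,c in cs.items():
    for d in arm.look_for(n,'garlic')[:2]: print('box',n,round(d['p'],2),np.array(d['box']),atz(c,d['box'][:2],27))
print(arm.read_state()['clock'])
E
python3 b.py
```

```text
cam [669.   -0.2 374.1]
garlic scene 0.82 [285.8 241. ] [674.   82.9   0. ]
garlic scene 0.77 [324.7 216.6] [661.9 -40.3   0. ]
garlic side 0.82 [401.5 322. ] [658.9 -49.9   0. ]
garlic side 0.65 [375.  288.2] [670.7  85.8   0. ]
garlic wrist 0.78 [324.8  76.4] [669.  -39.8   0. ]
garlic wrist 0.77 [324.2 195.6] [669.6  74.1   0. ]
pail scene 0.84 [278.9 348.3] [489.6 295.4   0. ]
pail side 0.87 [262.8 260.1] [483.2 303.    0. ]
pail side 0.28 [298.1 310.9] [483.9  66.    0. ]
pail_rim scene 0.77 [278.  295.1] [482.3 293.1 153. ]
pail_rim side 0.84 [259.  203.7] [475.6 285.9 153. ]
pail_rim wrist 0.65 [583.4 194.1] [507.8  41.8 153. ]
pail_rim wrist 0.33 [436.5 177.7] [602.1  32.6 153. ]
lid scene 0.61 [425.7 218.6] [ 473.7 -193.2    0. ]
lid side 0.73 [349.5 387.2] [ 481.4 -184.2    0. ]
lid wrist 0.31 [324.7 196.2] [669.1  74.7  -0. ]
lid_knob scene 0.62 [425.7 214.5] [ 469.  -176.6   26. ]
lid_knob side 0.8 [346.9 376.7] [ 475.1 -185.9   26. ]
oil_bottle scene 0.97 [332.2 258.8] [558.8  57.9   0. ]
oil_bottle side 0.78 [328.  304.9] [549.2  63.5   0. ]
oil_bottle wrist 0.86 [440.  178.5] [552.1  56.2   0. ]
spice_jar scene 0.85 [359.4 276.5] [483.2  60.7   0. ]
spice_jar side 0.68 [298.7 311.2] [484.6  64.5   0. ]
spice_jar wrist 0.63 [510.  185.6] [478.2  62.9   0. ]
box scene 0.83 [287.9 232.2  25.   23.7] [669.5  79.1  27. ]
box scene 0.73 [425.1 219.9  65.4  50.1] [ 459.7 -157.6   27. ]
box side 0.95 [405.  307.6  27.6  28.5] [668.9 -42.5  27. ]
box side 0.89 [378.2 279.5  27.4  27.3] [671.8  75.9  27. ]
box wrist 0.95 [326.9  70.8  68.5  72.4] [667.1 -41.5  27. ]
box wrist 0.66 [324.  200.9  61.7  63. ] [669.7  73.8  27. ]
3.45
```

Three views put the garlic at about (670, 75) on the worktop. I'll descend and grip it.

Emit:
servo_tool([
  [1, 0.003, -0.002, 0.05, 0, 0, 0],
  [1, 0.003, -0.002, 0.1, 0, 0, 0],
  [1, 0.003, -0.002, 0.15, 0, 0, 0],
  [1, 0.003, -0.002, 0.185, 0, 0, 0],
  [1, 0.003, -0.002, 0.204, 0, 0, 0],
  [1, 0.003, -0.002, 0.204, 0, 0, 0],
  [0, 0.003, -0.002, 0.204, 0, 0, 0],
  [0, 0.003, -0.002, 0.204, 0, 0, 0],
  [0, 0.003, -0.002, 0.204, 0, 0, 0],
  [0, 0.003, -0.002, 0.204, 0, 0, 0],
  [0, 0.003, -0.002, 0.204, 0, 0, 0],
  [0, 0.003, -0.002, 0.204, 0, 0, 0],
])

```text
clock: 4.95
position: [670.7, 75.3, 7.8]
ee_rot: [0.707, -0.707, 0.001, -0.001]
contact_force: [-5.0, 1.1, 10.2]
gripper_width: 44.4
grasp_force: 52.4
```

Emit:
servo_tool([
  [0, 0, 0, -0.02, 0, 0, 0],
  [0, 0, 0, -0.05, 0, 0, 0],
  [0, 0, 0, -0.1, 0, 0, 0],
  [0, 0, 0, -0.15, 0, 0, 0],
  [0, 0, 0, -0.19, 0, 0, 0],
  [0, 0, 0, -0.19, 0, 0, 0],
  [0, 0, 0, -0.19, 0, 0, 0],
])

```text
clock: 5.82
position: [669.4, 75.1, 194.0]
ee_rot: [-0.707, 0.707, 0.0, 0.0]
contact_force: [0.6, -0.9, -0.7]
gripper_width: 39.4
grasp_force: 50.5
```

```bash
python3 -c "
from h import *
c=cam('side');w=cam('wrist');s=c['img'][150:350,250:500]
cv2.imwrite('pics/g2.png',np.hstack([cv2.resize(s,(400,320)),cv2.resize(w['img'],(400,320))])[:,:,::-1])
s=arm.read_state();print(s['position'],s['gripper_width'],s['grasp_force'],s['contact_force'])"
```

```text
[669.12621798  74.86542127 192.5623028 ] 39.006442019570656 50.54376685569878 [ 0.21478842 -0.71415701 -0.39415443]
```

View pics/g2.png

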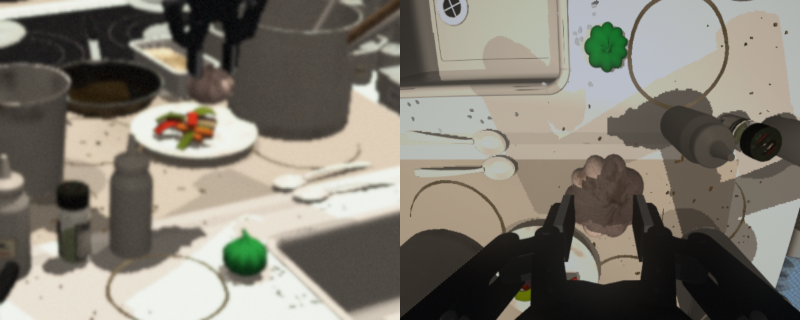

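The bulb is held but slipping: the width keeps shrinking, and it sits forward of the pads. I'll set it back down and regrip.

Emit:
servo_tool([
  [0, 0, 0, 0.05, 0, 0, 0],
  [0, 0, 0, 0.1, 0, 0, 0],
  [0, 0, 0, 0.15, 0, 0, 0],
  [0, 0, 0, 0.17, 0, 0, 0],
  [0, 0, 0, 0.178, 0, 0, 0],
  [0, 0, 0, 0.182, 0, 0, 0],
  [0, 0, 0, 0.182, 0, 0, 0],
  [1, 0, 0, 0.182, 0, 0, 0],
  [1, 0, 0, 0.182, 0, 0, 0],
  [1, 0, 0, 0.182, 0, 0, 0],
  [1, 0, 0, 0.182, 0, 0, 0],
  [1, 0, 0, 0.182, 0, 0, 0],
])

```text
clock: 7.42
position: [669.9, 75.0, 11.5]
ee_rot: [-0.707, 0.707, 0.0, -0.0]
contact_force: [-1.1, 0.6, 0.2]
gripper_width: 85.1
grasp_force: 0.0
```

Emit:
servo_tool([
  [1, 0, 0, -0.04, 0, 0, 0],
  [1, 0, 0, -0.08, 0, 0, 0],
  [1, 0, 0, -0.13, 0, 0, 0],
  [1, 0, 0, -0.13, 0, 0, 0],
  [1, 0, 0, -0.13, 0, 0, 0],
])

```text
clock: 8.05
position: [669.4, 75.1, 141.5]
ee_rot: [-0.707, 0.707, 0.0, -0.0]
contact_force: [-0.0, 0.2, -0.9]
gripper_width: 85.4
grasp_force: 0.0
```

```bash
cat > c.py <<'E'
from h import *
np.set_printoptions(precision=1,suppress=True)
cs={n:cam(n) for n in('scene','side','wrist')}
for n,c in cs.items():
    for d in arm.look_for(n,'garlic')[:3]: print('box',n,round(d['p'],2),np.array(d['box']),atz(c,d['box'][:2],27))
    for d in arm.spot_point(n,'garlic')[:3]: print('sp',n,round(d['p'],2),np.array(d['centre']),atz(c,d['centre'],0))
s=cs['side']['img'][200:350,300:450]
cv2.imwrite('pics/g3.png',np.hstack([cv2.resize(s,(400,400)),cv2.resize(cs['wrist']['img'],(400,400))])[:,:,::-1])
print(arm.read_state()['position'],arm.read_state()['clock'],proj(cs['wrist'],[670,75,25]))
E
python3 c.py
```

```text
box scene 0.96 [289.6 233.1  27.5  27. ] [664.6  78.8  27. ]
box scene 0.85 [322.9 208.3  21.3  21.2] [664.5 -36.1  27. ]
box scene 0.33 [336.6 232.3  26.4  66.4] [587.3   8.5  27. ]
sp scene 0.87 [289.4 242.3] [664.9  80.7   0. ]
sp scene 0.57 [325.7 214.3] [665.6 -48.5   0. ]
box side 0.93 [378.6 281.1  29.5  27.5] [669.4  69.6  27. ]
box side 0.65 [402.9 308.1  27.9  25.7] [664.2 -42.5  27. ]
sp side 0.67 [375.8 289.4] [669.9  80.6   0. ]
sp side 0.56 [404.6 320.9] [666.6 -48.9   0. ]
box wrist 0.64 [329.2  61.6  81.7  89.7] [666.8 -42.3  27. ]
box wrist 0.57 [324.6 221.8  75.5  75.8] [670.   73.1  27. ]
sp wrist 0.85 [323.7 218.2] [670.7  77.3   0. ]
sp wrist 0.77 [331.3  68.2] [664.8 -41.4   0. ]
sp wrist 0.26 [547.  201.7] [478.2  62.3   0. ]
[669.9  75.  141.4] 8.5 [324.6 223.5]
```

View pics/g3.png

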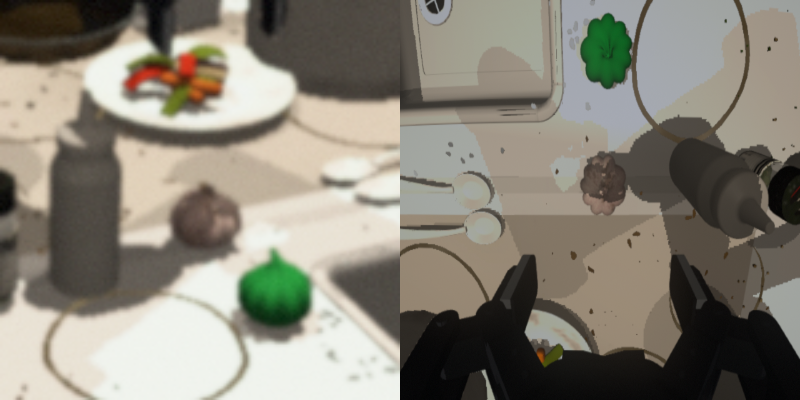

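The garlic is upright, still at about (669.5, 75), so the grip was too high on the bulb. I'll regrip lower, with the pads at z≈21.

Emit:
servo_tool([
  [1, 0, 0, 0.05, 0, 0, 0],
  [1, 0, 0, 0.1, 0, 0, 0],
  [1, 0, 0, 0.13, 0, 0, 0],
  [1, 0, 0, 0.145, 0, 0, 0],
  [1, 0, 0, 0.145, 0, 0, 0],
  [1, 0, 0, 0.145, 0, 0, 0],
  [0, 0, 0, 0.145, 0, 0, 0],
  [0, 0, 0, 0.145, 0, 0, 0],
  [0, 0, 0, 0.145, 0, 0, 0],
  [0, 0, 0, 0.145, 0, 0, 0],
  [0, 0, 0, 0.145, 0, 0, 0],
  [0, 0, 0, 0.145, 0, 0, 0],
])

```text
clock: 10.0
position: [669.8, 75.1, -0.7]
ee_rot: [0.707, -0.707, 0.0, 0.0]
contact_force: [-4.3, 0.4, 8.7]
gripper_width: 52.0
grasp_force: 57.3
```

Emit:
servo_tool([
  [0, 0, 0, -0.02, 0, 0, 0],
  [0, 0, 0, -0.05, 0, 0, 0],
  [0, 0, 0, -0.05, 0, 0, 0],
  [0, 0, 0, -0.05, 0, 0, 0],
])

```text
clock: 10.5
position: [669.4, 75.0, 46.5]
ee_rot: [-0.707, 0.707, 0.0, -0.0]
contact_force: [-0.8, 0.3, -1.1]
gripper_width: 51.3
grasp_force: 57.2
```

Emit:
servo_tool([
  [0, 0, 0, -0.04, 0, 0, 0],
  [0, 0, 0, -0.08, 0, 0, 0],
  [0, 0, 0, -0.12, 0, 0, 0],
  [0, 0, 0, -0.16, 0, 0, 0],
  [0, 0, 0, -0.18, 0, 0, 0],
  [0, 0, 0, -0.18, 0, 0, 0],
])

```text
clock: 11.25
position: [670.4, 75.2, 227.5]
ee_rot: [-0.707, 0.707, -0.0, 0.001]
contact_force: [-0.2, -0.5, -2.0]
gripper_width: 51.8
grasp_force: 57.4
```

Emit:
servo_tool([
  [0, -0.025, 0.02, 0, 0, 0, 0],
  [0, -0.055, 0.046, 0, 0, 0, 0],
  [0, -0.085, 0.072, 0, 0, 0, 0],
  [0, -0.115, 0.098, 0, 0, 0, 0],
  [0, -0.145, 0.124, 0, 0, 0, 0],
  [0, -0.175, 0.15, 0, 0, 0, 0],
  [0, -0.2, 0.17, 0, 0, 0, 0],
  [0, -0.22, 0.186, 0, 0, 0, 0],
  [0, -0.22, 0.186, 0, 0, 0, 0],
  [0, -0.22, 0.186, 0, 0, 0, 0],
])

```text
clock: 12.5
position: [483.7, 294.4, 225.5]
ee_rot: [-0.707, 0.707, 0.0, -0.001]
contact_force: [0.0, -0.5, 0.3]
gripper_width: 51.4
grasp_force: 57.4
```

```bash
cat > d.py <<'E'
from h import *
np.set_printoptions(precision=1,suppress=True)
cs={n:cam(n) for n in('scene','side','wrist')}
for n,c in cs.items():
    for t,z in(('pail_rim',153),('pail',0)):
        for d in arm.spot_point(n,t)[:2]: print(t,n,round(d['p'],2),np.array(d['centre']),atz(c,d['centre'],z))
w=cs['wrist']['img'].copy()
for r,z,col in((75,153,(255,0,0)),(62,0,(0,255,0))):
    pts=[proj(cs['wrist'],[483+r*np.cos(a),295+r*np.sin(a),z]) for a in np.linspace(0,6.28,60)]
    cv2.polylines(w,[np.int32(pts)],True,col,1)
s=cs['scene']['img'].copy()
for r,z,col in((75,153,(255,0,0)),(62,0,(0,255,0))):
    pts=[proj(cs['scene'],[483+r*np.cos(a),295+r*np.sin(a),z]) for a in np.linspace(0,6.28,60)]
    cv2.polylines(s,[np.int32(pts)],True,col,1)
cv2.imwrite('pics/p4.png',np.hstack([cv2.resize(s[200:400,180:380],(400,400)),cv2.resize(w,(400,300),interpolation=3)if 0 else cv2.resize(w,(400,400))])[:,:,::-1])
s=arm.read_state();print(s['position'],s['clock'],s['gripper_width'])
E
python3 d.py
```

```text
pail_rim scene 0.96 [277.1 293.2] [486.  291.2 153. ]
pail_rim scene 0.52 [423.8 219.4] [403.2 -15.1 153. ]
pail scene 0.69 [279.3 349. ] [488. 296.   0.]
pail_rim side 0.92 [258.9 200.1] [481.7 306.6 153. ]
pail side 0.7 [261.9 264.3] [475.  283.8   0. ]
pail side 0.64 [300.1 312.6] [485.4  58.6   0. ]
pail_rim wrist 0.65 [329.6 248.2] [482.1 300.2 153. ]
pail wrist 0.77 [326.4 199.7] [483.5 298.5   0. ]
[484.1 294.8 226.9] 12.95 51.57319844670232
```

View pics/p4.png

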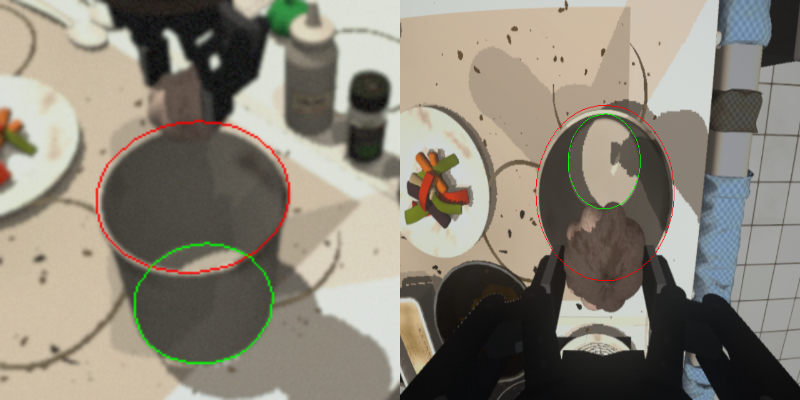

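The drawn rim circle fits the pail, whose centre is about (483, 297). The garlic is held over the mouth, so I'll lower and release it.

Emit:
servo_tool([
  [0, -0.002, 0.001, 0.04, 0, 0, 0],
  [0, -0.002, 0.001, 0.08, 0, 0, 0],
  [0, -0.002, 0.001, 0.11, 0, 0, 0],
  [0, -0.002, 0.001, 0.125, 0, 0, 0],
  [0, -0.002, 0.001, 0.125, 0, 0, 0],
  [0.85, -0.002, 0.001, 0.125, 0, 0, 0],
  [0.85, -0.002, 0.001, 0.125, 0, 0, 0],
  [0.85, -0.002, 0.001, 0.125, 0, 0, 0],
  [0.85, -0.002, 0.001, 0.125, 0, 0, 0],
])

```text
clock: 14.08
position: [483.1, 297.2, 102.3]
ee_rot: [-0.707, 0.707, 0.0, 0.0]
contact_force: [-0.9, 0.2, -0.5]
gripper_width: 72.9
grasp_force: 0.0
```

Emit:
servo_tool([
  [0.85, 0, 0, -0.04, 0, 0, 0],
  [0.85, 0, 0, -0.08, 0, 0, 0],
  [0.85, 0, 0, -0.12, 0, 0, 0],
  [0.85, 0, 0, -0.16, 0, 0, 0],
  [0.85, 0, 0, -0.16, 0, 0, 0],
  [0.85, 0, 0, -0.16, 0, 0, 0],
])

```text
clock: 14.82
position: [482.5, 296.8, 261.4]
ee_rot: [-0.707, 0.707, 0.0, -0.0]
contact_force: [-0.4, 0.5, -0.3]
gripper_width: 72.7
grasp_force: 0.0
```

```bash
sed -i "s/p4.png/p5.png/; s/295+r/297+r/g" d.py; python3 d.py
```

```text
pail_rim scene 0.65 [275.3 293.7] [487.5 293.8 153. ]
pail_rim scene 0.43 [332.4 260.4] [465.4 178.9 153. ]
pail scene 0.72 [281.  349.2] [485.4 294.3   0. ]
pail_rim side 0.75 [257.  201.2] [475.8 301.9 153. ]
pail side 0.8 [263.8 262.9] [481.2 288.7   0. ]
pail_rim wrist 0.83 [323.5 231. ] [484.4 300.5 153. ]
[482.9 297.  261.6] 15.275 72.42472159799036
```

View pics/p5.png

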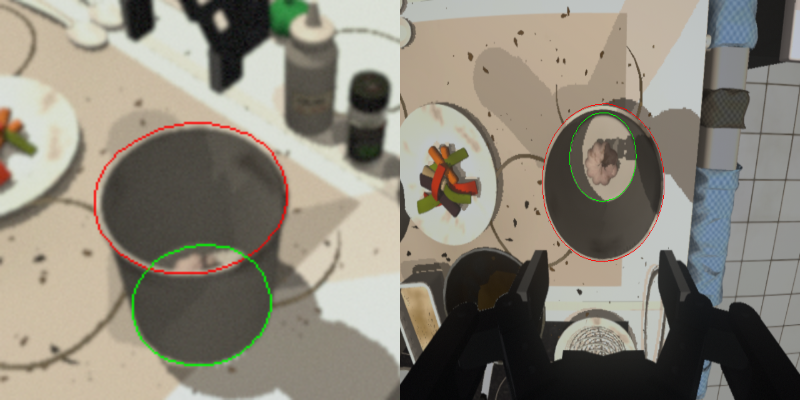

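The garlic is in the pail and the pail hasn't moved. Next I'll cross high over the bottles to the lid.

Emit:
servo_tool([
  [0.85, 0.02, 0, 0, 0, 0, 0],
  [0.85, 0.055, 0, 0, 0, 0, 0],
  [0.85, 0.095, 0, 0, 0, 0, 0],
  [0.85, 0.135, 0, 0, 0, 0, 0],
  [0.85, 0.175, 0, 0, 0, 0, 0],
  [0.85, 0.215, 0, 0, 0, 0, 0],
  [0.85, 0.255, 0, 0, 0, 0, 0],
  [0.85, 0.295, 0, 0, 0, 0, 0],
  [0.85, 0.335, 0, 0, 0, 0, 0],
  [0.85, 0.375, 0, 0, 0, 0, 0],
  [0.85, 0.41, 0, 0, 0, 0, 0],
  [0.85, 0.42, 0, 0, 0, 0, 0],
])

```text
clock: 16.77
position: [482.1, -125.1, 262.0]
ee_rot: [-0.706, 0.708, 0.0, -0.0]
contact_force: [0.7, 0.2, -0.2]
gripper_width: 72.8
grasp_force: 0.0
```

```bash
cat > e.py <<'E'
from h import *
import pickle,os
np.set_printoptions(precision=1,suppress=True)
c=cam('wrist')
rs=pickle.load(open('r.pkl','rb')) if os.path.exists('r.pkl') else []
for t,z in(('lid_knob',26),('lid',0)):
    for d in arm.spot_point('wrist',t)[:2]:
        print(t,round(d['p'],2),np.array(d['centre']),atz(c,d['centre'],z))
        if t=='lid_knob' and d is arm: pass
    r=arm.spot_point('wrist',t)
    if t=='lid_knob' and r: rs.append(ray(c,r[0]['centre']))
for d in arm.look_for('wrist','lid')[:2]: print('box',round(d['p'],2),np.array(d['box']),atz(c,d['box'][:2],8))
# knob: dark blob near expected; lid disc outline: bright blob
save(c,'lid%d.png'%len(rs)); pickle.dump(rs,open('r.pkl','wb'))
if len(rs)>1: print('tri',*tri(rs))
s=arm.read_state();print(s['position'],s['clock'],c['o'])
E
python3 e.py
```

```text
lid_knob 0.88 [330.3 134.9] [ 477.3 -187.7   26. ]
lid_knob 0.33 [271.3 328. ] [550.   42.7  26. ]
lid 0.56 [330.2 132.9] [ 477.1 -188.9    0. ]
box 0.84 [328.3 130.9 146.2 149. ] [ 479.3 -191.3    8. ]
[ 482.9 -122.2  262. ] 17.075 [ 483.1 -202.9  428. ]
```

Emit:
servo_tool([
  [0.85, 0.02, 0, 0.02, 0, 0, 0],
  [0.85, 0.045, 0, 0.05, 0, 0, 0],
  [0.85, 0.065, 0, 0.08, 0, 0, 0],
  [0.85, 0.065, 0, 0.1, 0, 0, 0],
  [0.85, 0.065, 0, 0.1, 0, 0, 0],
  [0.85, 0.065, 0, 0.1, 0, 0, 0],
])

```text
clock: 17.82
position: [483.9, -187.5, 163.0]
ee_rot: [0.708, -0.707, 0.001, -0.0]
contact_force: [-0.1, 0.8, 0.3]
gripper_width: 72.6
grasp_force: 0.0
```

```bash
python3 e.py
```

```text
lid_knob 0.91 [330.5 216.5] [ 480.6 -187.4   26. ]
lid_knob 0.59 [264.3 419.2] [547.7  29.   26. ]
lid 0.93 [332.  207.7] [ 478.9 -188.9    0. ]
box 0.67 [332.8 202.4 178.5 174. ] [ 478.4 -195.6    8. ]
tri [ 479.  -187.8   27.6] [1.6241217575380782, 1.6241217575380889]
[ 483.3 -187.8  162.6] 18.125 [ 484.9 -265.3  329.1]
```

View pics/lid2.png

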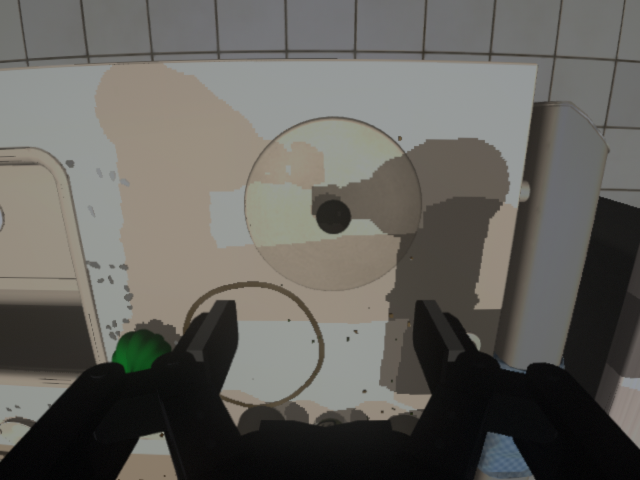

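The knob shows at (333,216) and triangulates to (479, -188, 27.6). I'll descend and grip it.

Emit:
servo_tool([
  [0.85, 0, 0.004, 0.05, 0, 0, 0],
  [0.85, 0, 0.004, 0.1, 0, 0, 0],
  [0.85, 0, 0.004, 0.13, 0, 0, 0],
  [0.85, 0, 0.004, 0.148, 0, 0, 0],
  [0.85, 0, 0.004, 0.148, 0, 0, 0],
  [0.85, 0, 0.004, 0.148, 0, 0, 0],
  [0, 0, 0.004, 0.148, 0, 0, 0],
  [0, 0, 0.004, 0.148, 0, 0, 0],
  [0, 0, 0.004, 0.148, 0, 0, 0],
  [0, 0, 0.004, 0.148, 0, 0, 0],
  [0, 0, 0.004, 0.148, 0, 0, 0],
  [0, 0, 0.004, 0.148, 0, 0, 0],
])

```text
clock: 19.62
position: [478.9, -188.0, 13.9]
ee_rot: [0.707, -0.707, -0.0, 0.0]
contact_force: [0.5, -0.7, -0.9]
gripper_width: -0.1
grasp_force: 0.0
```

```bash
cat > s.py <<'E'
from bench import arm
s=arm.read_state();print(*[(k,s[k].round(3) if hasattr(s[k],'round') else s[k]) for k in('clock','position','contact_force','wrist_torque','gripper_width','grasp_force')])
E
python3 s.py
```

```text
('clock', 19.625) ('position', array([ 478.939, -187.99 ,   13.879])) ('contact_force', array([ 0.471, -0.714, -0.928])) ('wrist_torque', array([ 0.053,  0.039, -0.02 ])) ('gripper_width', -0.12166714316313407) ('grasp_force', 0.0)
```

The fingers closed on nothing, so I'll look.

```bash
python3 -c "
from h import *
a=cam('wrist')['img'];b=cam('side')['img'][250:450,250:450]
cv2.imwrite('pics/m6.png',np.hstack([cv2.resize(a,(400,400)),cv2.resize(b,(400,400))])[:,:,::-1])"
```

```text
(no output)
```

View pics/m6.png

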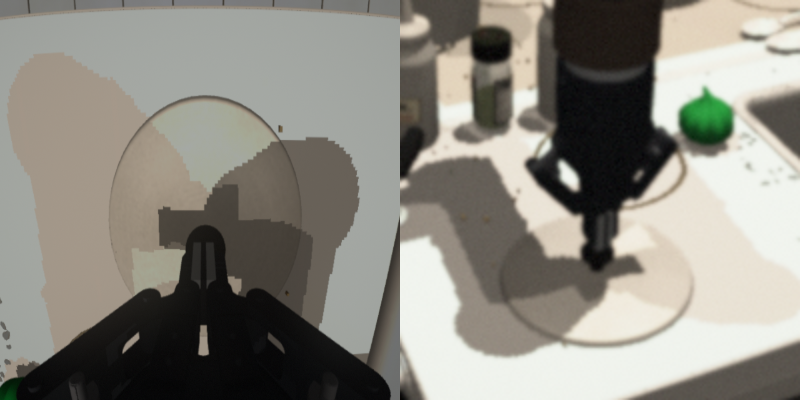

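The fingers are shut just behind the knob, which was squeezed out toward -y and pushed the lid a little that way. I'll rise clear and remeasure from all cameras.

```bash
python3 -c "
from h import *
c=cam('wrist')
print('tcp',proj(c,[478.9,-188,13.9]),'pad',proj(c,[478.9,-188,33]))
g=cv2.cvtColor(c['img'],cv2.COLOR_RGB2GRAY)
print(g[240:360:4,328])"
```

```text
tcp [327.40977447 285.84670876] pad [327.69570818 304.30044709]
[143 138  71  71  71  70  68  67  24  24  23  24  22  21  19  19  19  19
  16  16  18  15  16  15  17  18  18  17  15  17]
```

Emit:
servo_tool([
  [0, 0, 0, -0.02, 0, 0, 0],
  [0, 0, 0, -0.06, 0, 0, 0],
  [0.85, 0, 0, -0.1, 0, 0, 0],
  [0.85, 0, 0, -0.13, 0, 0, 0],
  [0.85, 0, 0, -0.13, 0, 0, 0],
  [0.85, 0, 0, -0.13, 0, 0, 0],
])

```text
clock: 20.52
position: [478.2, -187.8, 143.2]
ee_rot: [-0.707, 0.707, 0.001, -0.0]
contact_force: [-0.9, 0.2, 0.8]
gripper_width: 71.8
grasp_force: 0.0
```

```bash
rm -f r.pkl
cat > f.py <<'E'
from h import *
np.set_printoptions(precision=1,suppress=True)
rs=[]
for n in('wrist','scene','side'):
    c=cam(n); k=arm.spot_point(n,'lid_knob'); b=arm.look_for(n,'lid'); o=arm.spot_point(n,'lid')
    if k: p=k[0]['centre']; print(n,'knob',round(k[0]['p'],2),np.array(p),atz(c,p,26))
    if o: print('  origin',np.array(o[0]['centre']),atz(c,o[0]['centre'],0))
    if b:
        bx=b[0]['box']; print('  box',np.array(bx),atz(c,bx[:2],8))
    if k:
        x,y=np.int32(np.round(p)); w=30 if n=='wrist' else 12
        g=cv2.cvtColor(c['img'],cv2.COLOR_RGB2GRAY)[y-w:y+w,x-w:x+w]
        m=(g<45).astype(np.uint8); N,L,S,C=cv2.connectedComponentsWithStats(m)
        i=1+np.argmax(S[1:,4]) if N>1 else 0
        q=C[i]+[x-w,y-w]; print('  blob',S[i],q,atz(c,q,26),atz(c,q,33)); rs.append(ray(c,q))
        # dark stats: blob bbox
print('tri',*tri(rs)); print(arm.read_state()['position'],arm.read_state()['clock'])
E
python3 f.py
```

```text
wrist knob 0.63 [326.3 221.9] [ 478.1 -188.2   26. ]
  origin [325.3 213.7] [ 478.8 -188.3    0. ]
  box [324.4 209.  187.7 187.2] [ 479.6 -194.3    8. ]
  blob [ 13  13  35  36 966] [326.  222.4] [ 478.3 -187.7   26. ] [ 478.4 -189.6   33. ]
scene knob 0.76 [426.6 212.5] [ 471.2 -184.3   26. ]
  origin [424.1 222.3] [ 469.6 -178.9    0. ]
  box [423.9 219.1  68.5  50.2] [ 472.2 -179.7    8. ]
  blob [ 6  7  9  9 61] [424.9 210.7] [ 477.6 -187.4   26. ] [ 474.1 -179.2   33. ]
side knob 0.56 [347.7 376.9] [ 476.1 -186.9   26. ]
  origin [350.2 386.3] [ 483.5 -182.6    0. ]
  box [348.8 390.6  92.4  66. ] [ 472.6 -199.6    8. ]
  blob [  5   6  15  15 156] [348.2 377.2] [ 476.6 -187.8   26. ] [ 472.9 -195.3   33. ]
tri [ 477.6 -187.5   25.6] [0.7132226870840506, 0.2328905619924151, 0.7947670019613502]
[ 479.  -188.   143.8] 21.125
```

The lid hasn't moved, and the knob is still at (478, -188, 26). So the real fingertips can't be where I assumed. I'll work out the fingertip position in the tool frame from the wrist image.

```bash
python3 -c "
from h import *
np.set_printoptions(precision=3,suppress=True)
im=arm.get_image('wrist');H=np.array(im['hand_eye']);print(im['fx'],im['fy'],im['cx'],im['cy'],im['k1']);print(H)
K=np.array([[im['fx'],0,im['cx']],[0,im['fy'],im['cy']],[0,0,1.]]);D=np.array([im['k1'],0,0,0,0.])
def pj(p):
    q=np.linalg.inv(H)@np.r_[p,1]; return cv2.projectPoints(q[None,:3],np.zeros(3),np.zeros(3),K,D)[0].ravel()
# shut tips
for z in(0,-10,-20,-30,-40): print('z',z,'front',pj([11,0,z]),'mid',pj([0,0,z]),'back',pj([-11,0,z]),'open72 front',pj([11,36.3,z-9]),pj([11,-36.3,z-9]))
s=arm.read_state();print(s['joints'],s['gripper_width'])
a=im['color'];g=cv2.cvtColor(a,cv2.COLOR_RGB2GRAY)
for r in range(270,360,6): print(r,''.join('%4d'%v for v in g[r,190:460:9]))
"
```

```text
371.2756137743672 371.2756137743672 325.16729885752557 237.76293360565458 -0.06372728643708182
[[   0.001   -0.953   -0.304   77.822]
 [   1.       0.       0.001   -1.215]
 [  -0.001   -0.304    0.953 -166.065]
 [   0.       0.       0.       1.   ]]
z 0 front [327.317 264.997] mid [327.261 285.842] back [327.206 305.88 ] open72 front [406.429 272.263] [248.38  272.228]
z -10 front [327.455 273.208] mid [327.393 295.024] back [327.332 315.937] open72 front [411.211 281.298] [243.893 281.269]
z -20 front [327.61  282.393] mid [327.541 305.265] back [327.473 327.122] open72 front [416.577 291.451] [238.856 291.431]
z -30 front [327.785 292.732] mid [327.706 316.754] back [327.629 339.628] open72 front [422.639 302.94 ] [233.165 302.932]
z -40 front [327.982 304.453] mid [327.892 329.729] back [327.806 353.699] open72 front [429.538 316.039] [226.686 316.047]
[-0.058  0.257 -0.354 -0.    -0.96   0.058] 72.51900229852862
270  143 144 143 143 143 143 143 143 133 132 132 134 133 133 130 129 128 129 130 129 127 125 124  62  69  67  67  67  66  66
276  143 143 143 143 143 143 143 143 137 13
[... 1006 characters left out ...]
143 129 142 142 143 143 142 142 142 141 141  52  69  67  21  20  16  39  16
330   28  44  45  28  30  30 142 142 143 143  68 143 142  65 142 143 143 143 142 142 142 145  78  90  68  22  19  16  39  37
336   27  43  44  27  29  30 152 152 152 153 153 153 153  69 153 154 153 153 153 153 153 152  93  91  69  19  18  15  35  39
342   30  42  25  26  28  31 152 152 152 153 153 153 153 152 148 153 154 153  70 153 153 153  92  70  68  19  17  15  13  38
348   42  43  23  24  28  31 152 153 152 153 154 153 153 153  78 153 153  69 153 153 153 153  92  69  68  22  17  14  14  38
354   23  54  25  26  26 128 152 152 153 153 153 152 153 120  72 153 153 153 153 152 152 152  92  69  67  60  18  14  14  51
```

The image shows the fingertips end about 20 mm short of the TCP I assumed, so they closed just above the knob. That also explains the high garlic grip. I'll go 19 mm lower.

Emit:
servo_tool([
  [0.85, 0, 0.001, 0.05, 0, 0, 0],
  [0.85, 0, 0.001, 0.1, 0, 0, 0],
  [0.85, 0, 0.001, 0.13, 0, 0, 0],
  [0.85, 0, 0.001, 0.14, 0, 0, 0],
  [0.85, 0, 0.001, 0.148, 0, 0, 0],
  [0.85, 0, 0.001, 0.148, 0, 0, 0],
  [0, 0, 0.001, 0.148, 0, 0, 0],
  [0, 0, 0.001, 0.148, 0, 0, 0],
  [0, 0, 0.001, 0.148, 0, 0, 0],
  [0, 0, 0.001, 0.148, 0, 0, 0],
  [0, 0, 0.001, 0.148, 0, 0, 0],
  [0, 0, 0.001, 0.148, 0, 0, 0],
])

```text
clock: 22.68
position: [478.1, -188.0, -3.1]
ee_rot: [0.707, -0.707, 0.0, -0.0]
contact_force: [-1.0, 0.3, 5.2]
gripper_width: 27.0
grasp_force: 58.7
```

```bash
python3 s.py
```

```text
('clock', 22.675) ('position', array([ 478.138, -188.032,   -3.069])) ('contact_force', array([-1.008,  0.337,  5.224])) ('wrist_torque', array([0.225, 0.448, 0.017])) ('gripper_width', 27.028442261039203) ('grasp_force', 58.71500909328461)
```

Width is 27 against a 29 mm knob, with a slight upward push, so the grip is still a bit high. I'll open, go 4 mm lower and regrip.

Emit:
servo_tool([
  [0.55, 0, 0, 0, 0, 0, 0],
  [0.55, 0, 0, 0, 0, 0, 0],
  [0.55, 0, 0, 0.002, 0, 0, 0],
  [0.55, 0, 0, 0.004, 0, 0, 0],
  [0.55, 0, 0, 0.004, 0, 0, 0],
  [0, 0, 0, 0.004, 0, 0, 0],
  [0, 0, 0, 0.004, 0, 0, 0],
  [0, 0, 0, 0.004, 0, 0, 0],
  [0, 0, 0, 0.004, 0, 0, 0],
])

```text
clock: 23.8
position: [478.2, -188.0, -7.8]
ee_rot: [0.707, -0.707, 0.0, -0.0]
contact_force: [-0.3, 0.7, 3.2]
gripper_width: 27.5
grasp_force: 59.2
```

```bash
python3 s.py
```

```text
('clock', 23.8) ('position', array([ 478.179, -187.99 ,   -7.839])) ('contact_force', array([-0.326,  0.682,  3.166])) ('wrist_torque', array([0.131, 0.141, 0.016])) ('gripper_width', 27.521485230573948) ('grasp_force', 59.221606850624084)
```

Emit:
servo_tool([
  [0, 0, 0, -0.01, 0, 0, 0],
  [0, 0, 0, -0.025, 0, 0, 0],
  [0, 0, 0, -0.04, 0, 0, 0],
  [0, 0, 0, -0.04, 0, 0, 0],
  [0, 0, 0, -0.04, 0, 0, 0],
  [0, 0, 0, -0.04, 0, 0, 0],
])

```text
clock: 24.55
position: [477.4, -187.9, 31.4]
ee_rot: [-0.707, 0.707, 0.001, -0.0]
contact_force: [-0.0, 0.2, -2.2]
gripper_width: 27.3
grasp_force: 59.3
```

```bash
python3 s.py; python3 f.py
```

```text
('clock', 24.55) ('position', array([ 477.447, -187.909,   31.427])) ('contact_force', array([-0.03 ,  0.216, -2.191])) ('wrist_torque', array([-0.041, -0.   ,  0.06 ])) ('gripper_width', 27.344107648461623) ('grasp_force', 59.30260956287384)
wrist knob 0.97 [326.7 319.6] [ 477.6 -166.    26. ]
  origin [322.7 295.1] [ 479.9 -167.2    0. ]
  box [326.1 270.4 347.3 317.7] [ 477.9 -186.3    8. ]
  blob [   0    1   60   59 3231] [326.2 322. ] [ 477.9 -164.5   26. ] [ 477.9 -168.7   33. ]
scene knob 0.89 [427.8 199. ] [ 495.2 -231.2   26. ]
  origin [427.8 205.6] [ 495.2 -240.1    0. ]
  box [426.3 206.6  70.   47.1] [ 492.  -224.6    8. ]
  blob [  4   0  13  16 109] [425.6 195.7] [ 506.2 -239.3   26. ] [ 502.4 -230.5   33. ]
side knob 0.66 [353.1 355.5] [ 508.9 -138.9   26. ]
  origin [352.5 368.2] [ 507.6 -141.1    0. ]
  box [350.1 373.8  96.9  67.4] [ 492.9 -161.8    8. ]
  blob [  3   0  21  23 262] [353.1 355.5] [ 508.9 -139.1   26. ] [ 504.8 -147.1   33. ]
tri [ 481.9 -188.2   68.1] [3.8565971805102266, 2.1938603181858207, 2.0417128720719533]
[ 478.  -188.    31.9] 25.15
```

The lid is lifted, with 2.2 N of weight on the wrist. Its underside is about 8 mm above the TCP, so I'll raise it high and carry it across.

Emit:
servo_tool([
  [0, 0, 0, -0.02, 0, 0, 0],
  [0, 0, 0, -0.05, 0, 0, 0],
  [0, 0, 0, -0.085, 0, 0, 0],
  [0, 0, 0, -0.12, 0, 0, 0],
  [0, 0, 0, -0.15, 0, 0, 0],
  [0, 0, 0, -0.17, 0, 0, 0],
  [0, 0, 0, -0.18, 0, 0, 0],
  [0, 0, 0, -0.18, 0, 0, 0],
  [0, 0, 0, -0.18, 0, 0, 0],
])

```text
clock: 26.28
position: [477.2, -187.8, 210.7]
ee_rot: [-0.707, 0.707, 0.001, -0.001]
contact_force: [-0.5, 0.2, -2.7]
gripper_width: 27.3
grasp_force: 59.4
```

Emit:
servo_tool([
  [0, -0.01, 0, 0, 0, 0, 0],
  [0, -0.03, 0, 0, 0, 0, 0],
  [0, -0.055, 0, 0, 0, 0, 0],
  [0, -0.08, 0, 0, 0, 0, 0],
  [0, -0.105, 0, 0, 0, 0, 0],
  [0, -0.13, 0, 0, 0, 0, 0],
  [0, -0.155, -0.001, 0, 0, 0, 0],
  [0, -0.18, -0.001, 0, 0, 0, 0],
  [0, -0.205, -0.002, 0, 0, 0, 0],
  [0, -0.225, -0.002, 0, 0, 0, 0],
  [0, -0.24, -0.002, 0, 0, 0, 0],
  [0, -0.24, -0.002, 0, 0, 0, 0],
])

```text
clock: 27.78
position: [479.8, 52.9, 211.6]
ee_rot: [0.708, -0.707, -0.0, 0.0]
contact_force: [-0.1, -0.1, -3.8]
gripper_width: 27.2
grasp_force: 59.4
```

Emit:
servo_tool([
  [0, -0.01, 0, 0, 0, 0, 0],
  [0, -0.03, 0, 0, 0, 0, 0],
  [0, -0.055, 0, 0, 0, 0, 0],
  [0, -0.08, 0, 0, 0, 0, 0],
  [0, -0.105, 0, 0, 0, 0, 0],
  [0, -0.13, -0.001, 0, 0, 0, 0],
  [0, -0.155, -0.001, 0, 0, 0, 0],
  [0, -0.18, -0.002, 0, 0, 0, 0],
  [0, -0.205, -0.002, 0, 0, 0, 0],
  [0, -0.23, -0.003, 0, 0, 0, 0],
  [0, -0.245, -0.003, 0, 0, 0, 0],
  [0, -0.245, -0.003, 0, 0, 0, 0],
])

```text
clock: 29.28
position: [482.8, 298.0, 211.5]
ee_rot: [0.708, -0.707, -0.0, 0.0]
contact_force: [0.0, -0.0, -2.1]
gripper_width: 27.1
grasp_force: 59.4
```

```bash
python3 s.py
cat > g.py <<'E'
from h import *
import sys
np.set_printoptions(precision=1,suppress=True)
pc=np.array([483.3,297.5]); s=arm.read_state(); t=s['position']; off=float(sys.argv[1])
rs={'lid':[], 'lid_knob':[], 'pail_rim':[],'pail':[]}
out=[]
for n in('scene','side'):
    c=cam(n); v=c['img'].copy()
    for k in rs:
        d=arm.spot_point(n,k)
        if d: rs[k].append(ray(c,d[0]['centre'])); print(n,k,round(d[0]['p'],2),np.array(d[0]['centre']))
    for ctr,r,z,col in((pc,75,153,(255,0,0)),(pc,62,0,(0,255,0)),(t[:2],81,t[2]+off,(255,255,0))):
        pts=np.array([proj(c,[ctr[0]+r*np.cos(a),ctr[1]+r*np.sin(a),z]) for a in np.linspace(0,6.28,60)])
        cv2.polylines(v,[np.int32(pts*8)],True,col,1,0,3)
    u=proj(c,[*pc,150]).astype(int); out.append(cv2.resize(v[u[1]-90:u[1]+90,u[0]-65:u[0]+65],(390,540)))
for k in rs:
    if len(rs[k])==2: print(k,*tri(rs[k]))
cv2.imwrite('pics/'+sys.argv[2],np.hstack(out)[:,:,::-1]); print(arm.read_state()['clock'])
E
python3 g.py 8 over1.png
```

```text
('clock', 29.275) ('position', array([482.837, 298.031, 211.513])) ('contact_force', array([ 0.013, -0.022, -2.117])) ('wrist_torque', array([-0.021, -0.025, -0.012])) ('gripper_width', 27.113376541586952) ('grasp_force', 59.397756457328796)
scene lid 0.63 [272.5 269.5]
scene lid_knob 0.93 [272.7 255.7]
scene pail_rim 0.68 [279.7 350.7]
scene pail 0.71 [281.  350.1]
side lid 0.91 [263.3 170.5]
side lid_knob 0.85 [259.5 159.8]
side pail_rim 0.7 [258.2 203.2]
side pail 0.91 [264.2 262.3]
lid [487.5 299.3 220.9] [6.478242400899739, 6.478242400899735]
lid_knob [482.4 298.7 248.6] [3.1554166326738353, 3.155416632673915]
pail_rim [461.7 340.7 117.9] [30.701709532613357, 30.70170953261341]
pail [484.5 295.   -1.9] [0.4671027045450788, 0.4671027045452058]
29.775
```

Emit:
servo_tool([
  [0, 0, 0, 0.01, 0, 0, 0],
  [0, 0, 0, 0.02, 0, 0, 0],
  [0, 0, 0, 0.03, 0, 0, 0],
  [0, 0, 0, 0.04, 0, 0, 0],
  [0, 0, 0, 0.045, 0, 0, 0],
  [0, 0, 0, 0.048, 0, 0, 0],
  [0, 0, 0, 0.048, 0, 0, 0],
  [0, 0, 0, 0.048, 0, 0, 0],
])

```text
clock: 30.78
position: [483.2, 297.2, 164.3]
ee_rot: [0.707, -0.707, 0.0, -0.0]
contact_force: [-0.0, -0.3, -2.6]
gripper_width: 27.2
grasp_force: 59.4
```

```bash
python3 s.py; python3 g.py 8 over2.png
```

```text
('clock', 30.775) ('position', array([483.185, 297.194, 164.314])) ('contact_force', array([-0.032, -0.256, -2.58 ])) ('wrist_torque', array([ 0.003,  0.005, -0.015])) ('gripper_width', 27.21651229235772) ('grasp_force', 59.398369789123535)
scene lid 0.56 [276.4 289. ]
scene lid_knob 0.71 [275.  276.2]
scene pail 0.89 [278.4 345.2]
side lid 0.86 [265.  195.4]
side lid_knob 0.64 [261.6 182.4]
side pail_rim 0.94 [257.6 204. ]
side pail 0.97 [263.  261.5]
lid [489.  292.  166.2] [3.786405957831541, 3.7864059578315987]
lid_knob [485.  294.6 198.2] [1.6102934911253288, 1.610293491125298]
pail [486.3 294.2   3.7] [5.930698385746116, 5.930698385746104]
31.275
```

View pics/over2.png

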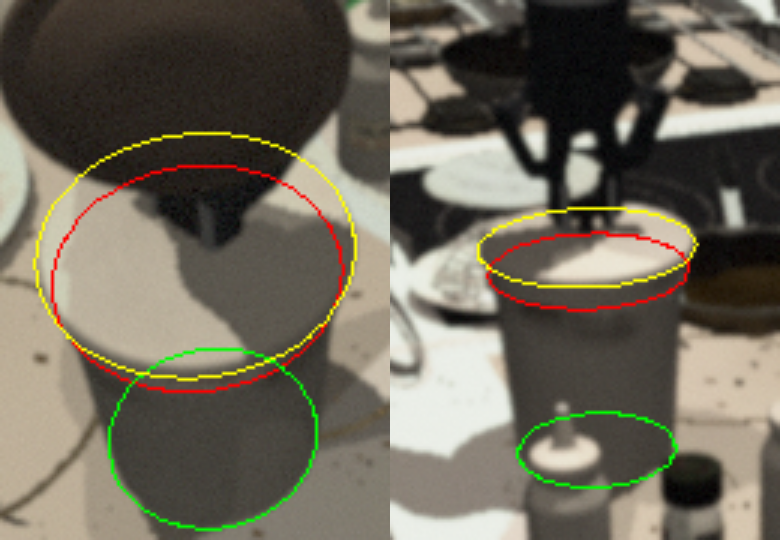

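The scene and side views show the lid level and concentric with the pail, with a clear gap. I'll refine the height numerically by comparing the lid's near edge now with the same edge on the table.

```bash
cat > k.py <<'E'
from h import *
np.set_printoptions(precision=1,suppress=True)
t=arm.read_state()['position']
for n in('scene','side'):
    c=cam(n)
    for img,ctr,zs in((cv2.imread('pics/'+n+'0.png')[:,:,::-1],[478,-188],(0,6,12)),(c['img'],t[:2],(165,168,171,174,177))):
        g=cv2.cvtColor(np.ascontiguousarray(img),cv2.COLOR_RGB2GRAY)
        P=np.array([[proj(c,[ctr[0]+81*np.cos(a),ctr[1]+81*np.sin(a),z]) for a in np.linspace(0,6.28,120)] for z in zs])
        i=P[0][:,1].argmax(); col=int(round(P[0][i,0])); r=int(P[:,:,1].max())
        print(n,col,'zs',zs,'near rows',P[:,:,1].max(1),'L',P[:,:,0].min(1),'R',P[:,:,0].max(1))
        for dc in(-20,-10,0,10,20): print('   col',col+dc,'model',[round(float(max(p[np.argsort(abs(p[:,0]-col-dc))[:4],1])),1) for p in P],'rows',r-12,g[r-12:r+8,col+dc])
E
python3 k.py
```

```text
scene 429 zs (0, 6, 12) near rows [242.2 240.3 238.3] L [389.  389.3 389.6] R [457.6 458.2 458.7]
   col 409 model [238.7, 236.8, 234.2] rows 230 [204 203 202 202 195 177 143 125 148 175 187 192 188 191 190 190 191 191
 189 187]
   col 419 model [241.3, 239.3, 237.4] rows 230 [197 201 200 200 199 196 186 174 156 129 120 151 178 189 187 191 193 189
 187 192]
   col 429 model [242.2, 240.3, 238.3] rows 230 [201 202 201 198 202 199 201 193 180 159 128 118 146 177 187 189 190 191
 191 190]
   col 439 model [241.4, 239.5, 237.9] rows 230 [200 198 201 198 198 198 200 199 185 155 131 154 185 201 199 192 189 189
 191 190]
   col 449 model [237.7, 236.5, 234.5] rows 230 [197 196 195 193 182 160 139 156 185 202 207 208 208 206 210 205 208 209
 207 209]
scene 271 zs (165, 168, 171, 174, 177) near rows [335.7 334.5 333.2 332.  330.7] L [222.3 222.  221.7 221.5 221.2] R [328.  328.  328.1 328.1 328.1]
   col 251 model [333.1, 331.9, 330.6, 329.4, 328.1] rows 323 [184 174 153 131 105  92  82  73  74  74  69  62  55  51  49  54  57  60
  60  61]
   col 261 model [335.0, 333.8, 332.5, 331.3, 330.0] 
[... 1430 characters left out ...]
col 237 model [208.3, 207.4, 206.1, 204.8, 203.5] rows 198 [82 82 86 84 82 82 78 69 67 65 65 66 65 56 54 50 50 50 52 55]
   col 247 model [210.2, 208.9, 207.6, 206.3, 205.0] rows 198 [ 82  82  88 116 160 187 176 139 100  76  68  69  68  70  67  61  53  41
  35  43]
   col 257 model [210.7, 209.4, 208.1, 206.8, 205.5] rows 198 [210 226 227 228 225 224 213 183 143 108  88  72  73  72  71  71  69  66
  56  56]
   col 267 model [210.4, 209.1, 207.7, 206.4, 205.1] rows 198 [229 229 229 229 227 223 202 164 127 105  78  71  72  73  71  73  72  71
  71  68]
   col 277 model [208.6, 207.3, 206.0, 204.7, 203.4] rows 198 [223 227 227 224 211 177 133 102  81  69  70  65  68  65  68  70  69  64
  61  64]
```

Both views put the lid's underside at z≈170–172. I'll lower it 3 mm to about 15 mm above the rim.

Emit:
servo_tool([
  [0, 0, 0, 0.0015, 0, 0, 0],
  [0, 0, 0, 0.003, 0, 0, 0],
  [0, 0, 0, 0.003, 0, 0, 0],
  [0, 0, 0, 0.003, 0, 0, 0],
])

```text
clock: 31.88
position: [483.0, 297.0, 160.9]
ee_rot: [0.707, -0.707, 0.0, 0.0]
contact_force: [-1.3, -0.2, -2.5]
gripper_width: 27.1
grasp_force: 59.4
```

```bash
python3 s.py; python3 -c "
from bench import arm
print(arm.job_done())"
```

```text
('clock', 31.875) ('position', array([482.995, 297.03 , 160.896])) ('contact_force', array([-1.302, -0.176, -2.486])) ('wrist_torque', array([-0.013, -0.01 , -0.002])) ('gripper_width', 27.088927203945655) ('grasp_force', 59.39812123775482)
the job is handed in; nothing more can be done
None
```

I handed the job in at 31.9 s: the garlic is in the pail, and the lid is held by its knob, level and centred, about 15 mm above the rim; nothing else was seen to move, but no verdict came back.

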